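# Photograph a parts carton and send it out through the hatch

### The arm

A 6-joint arm with a two-finger parallel gripper is mounted at the origin on a cart in front of the work surface, level with it; the furniture and walls round the work are solid. World frame = base frame: x ahead of the robot, y to its left, z up, the work surface at z = 0. Lengths are in mm, angles in rad, forces in N, time in s.
With the tool pointing down it reaches from about 350 to 875 mm from the base axis. Payload 4.2 kg.
Tool frame: the origin (TCP) lies midway between the tips of the shut fingers; the grasp point (between the pads) lies 19 mm behind it; z points along the fingers, y is the line along which they close (so a half turn about z gives the same grasp; the last joint's range is limited). The gripper opens to 85 mm and grips with 20 to 120 N. Pads are 22 mm wide; open, the fingers measure 114 mm over their backs; the gripper's body (76 mm by 85 mm) begins 54 mm behind the grasp point. The pads swing forward as they close: fully open they stand 13 mm farther back than shut.
Start: joints at [1.477, 0.385, 0.008, 0, -1.194, -0.259], TCP at [215.921, 586.496, 231.312] pointing down, gripper open.
Joint ranges: [-3.14, 3.14], [-1.21, 2.06], [-1.07, 1.41], [-3.16, 2.05], [-2.99, -0.16], [-3.1, 3.1]. Speed limits (rad/s): [2.79, 2.79, 3.14, 3.14, 3.14, 3.14].

### API

Orientations are given as a unit quaternion [x, y, z, w].
In Python, from bench import read_state, get_image, job_done gives the robot as it stands.
- The arm moves only by the shell command python3 -m jog 'ROWS'. ROWS is JSON, a list of rows, each a list of 3 entries, a list of its own where there are three numbers: the shift along the world's x, y, z scaled (see below), then the turn, a rotation vector about the world's x, y, z scaled (see below), then the gripper's target within -1 to 1 (shut at 1, half-way at 0, fully open at -1). In form: [[[x, y, z], [wx, wy, wz], claw], ...]. A call has 1 to 20 rows; each row is the pose to reach, as a shift and turn from the pose commanded when the call began; what a row does not reach only later rows make up. The controller multiplies each number of a shift by 10 cm and each number of a turn by 120 degrees. A row lasts 1/10 s, in which the tool goes at most 50 mm and 8.59 degrees, less where a joint would pass 70% of its speed; a pose out of reach is approached as far as the arm can. A call with a number of a shift or a turn outside -1 to 1 is refused whole. A call with a gripper value outside its range is refused whole. The fingers move at their own pace and stop on an object; the grip force is fixed at half the most. Time passes only in rows, so rows that repeat a pose let the fingers close. It gives the time, the measured TCP pose, the force, the opening and the grip force at its end, in the units of the state.
- read_state(): the state, without advancing time (a new reading comes with each control period).
- get_image(name): name is "side" or "top"; returns a dict with "frame" (480x640x3 uint8, red, green, blue), "range_z" (480x640 float32, mm along the optical axis (not along the pixel's ray), 0 where there is no reading), "fx", "fy", "cx", "cy" (pixels), "distortion" ([k1, k2, p1, p2, k3] as OpenCV has them; the pictures are not rectified), "R" (3x3) and "t" (3): a world point X has camera coordinates R X + t. Camera axes: x right, y down, z forward; pixel columns grow to the right and rows downward; lengths in mm; the calibration is good to about 2 mm. A picture is of the moment at which its call begins.
- job_done(): hands the job in; it is judged then, once.
The state is a dict: "clock": time; "joints": joint angles; "joint_vel": joint speeds; "joint_efforts": joint torques, N m; "position": TCP position; "ee_rot": TCP orientation; "contact_force": force on the tool from outside, world axes, zero at the start; "wrist_torque": the same for the moment, N m; "gripper_width": finger opening in mm; "grasp_force": force on a finger pad.
Only numpy, scipy, OpenCV 4.12 (cv2) and the standard library are available. Lean on these libraries where they do the work, as an engineer would, in place of code of your own. Each camera call takes 0.05 s, during which the arm holds its last target. There are 200 camera calls.

### The job

Book out the blue and white parts carton with a photograph. Lay it flat between the two guide rails of the photo stage, lengthwise and on the corner marks, and let go of it; then press the red two-step release on the sloping pod to its half-way stop, keep it there for a good second while the camera focuses, press on fully down to take the picture, and let the button come up. Then push the carton along the rails through the sprung orange flap until it lies wholly in the out-tray and the flap has fallen shut behind it, without disturbing the other things on the bench.

Things in the scene. Friction and masses are not known exactly. Their poses are not given: they have to be found in the camera images.
- carton: closed blue and white card carton, a plain block 58 (x) x 115 (y, its long side) x 42 mm (z), 60 g give or take 30 %; origin at the centre of its underside. It starts flat on the bench to the left or right of the photo stage, the release pod on the other side. Grasp it across its 58 mm side. It may lie either way round on the stage.
- photo_stage: fixed aluminium base plate 352 x 108 mm, its upper face (the deck) 10 mm above the bench; z up, +x along the rails to the hatch, pointing away and to the robot's left. Origin on the bench under the stage mark. In its frame, mm: plate x -86 to 266; two grey rails, x -64 to 84, stand 10 high on the deck, inner faces at y = +-33.5, tops bevelled. The deck runs on level through the hatch.
- stage_mark (a point): middle of the white corner marks on the deck between the rails, 10 mm above the bench; axes as the photo stage's. The carton's origin belongs here, its long side along x.
- hatch_front (a point): on the deck at the front of the grey hatch, centre line, 84 mm along +x from the stage mark; axes as the photo stage's. Hatch 108 wide and 160 high, opening 80 wide, 70 mm high from the deck; above it the front leans away at 25 deg from upright, with a camera on top. Fingers must follow the carton some 35 mm in, low over the deck, so the hand must lean back (to -x) by about 35 to 45 deg.
- hatch (a point): on the deck straight under the flap's pin, centre line, 90 mm along +x from the stage mark; axes as the photo stage's. Beyond lies the out-tray: open on top, walls 36 mm high at y = +-37.5, end stop 168 mm on. The flap drops behind the carton only once the carton's rear end is 24 mm past this point, that is with its origin 82 mm or more (110 at most) beyond it along +x.
- flap (a joint): orange flap, 76 wide, 3 mm thick, hung from a pin 72 mm above the deck, its lower edge 34 mm above the deck when shut, so that the 42 mm high carton lifts it going in and cannot come back; rad, 0 hanging shut, grows as the lower edge swings towards the out-tray (+x), about 0.7 while it rides on the carton, stop at 1.4. Cannot swing the other way. A weak spring (0.3 to 1 N at the edge) shuts it.
- release_pod: fixed grey desk housing on a dark base plate 124 x 108 mm, 64 mm high at the back; origin on the bench under its middle, z up, its sloping face looks towards -x (the robot's side, to within 0.2 rad) and slopes at 28 degrees to the level. The red button stands square to that face.
- button_top (a point): centre of the flat top of the round red cap, 45 mm in diameter; its z axis points out of the cap, along the button's axis, 28 degrees from vertical towards the pod's -x; its y axis is the pod's. It moves with the cap, and is about 64 mm above the bench when up. The cap is pressed along -z: 8 mm to the half-way stop, 7 mm more to the bottom, where it is still about 4 mm proud of its steel collar.
- first_step (a joint): travel of the cap to the half-way stop, m: 0 up, 0.008 at the half-way stop (and beyond). Light spring: 2 N at the start, 3.5 N at the stop. Springs back when let go.
- second_step (a joint): further travel past the half-way stop, m: 0 until the press exceeds 9 N, 0.007 fully down (12 N). Springs back when let go.
- bit_case: red bit case 76 x 119 x 48 mm, loose bystander, origin under its middle
- tape_measure: yellow tape measure 38 x 79 x 62 mm, loose bystander, origin under its middle
- torch: grey torch 39 mm across, 124 mm tall, standing loose; bystander, origin under its middle
- aerosol_white: white aerosol can 59 mm across, 207 mm tall, standing loose; bystander, origin under its middle
Things that resemble listed ones, but are neither listed nor needed, are in the scene too. Leave any brown look-alike of the release_pod alone.

How it is judged:
By the outcome, as a careful person would: the job done as asked, in the order asked, and still so for the second after the job is handed in, with the robot touching nothing.
It also fails if it takes over 72 s, if anything falls off the work surface, if the arm or the gripper's body presses on something with over 40 N, if the wrist force passes 120 N, or if a joint passes its speed limit or range.

## Working session

There is one attempt and no reset: what is moved stays moved. The work goes in short steps, Python scripts to look and compute and a shell command to move; the robot and the scene stay as the last step left them, time stands still between calls to the robot, and variables do not carry over. Pictures are saved under pics/ and viewed, at most 10 in all, crops included, and the job is handed in when it is done.

```bash
mkdir -p pics; ls; python3 - <<'E'
from bench import *
import cv2,numpy as np
s=read_state();print(s)
for n in("side","top"):
    g=get_image(n);cv2.imwrite(f"pics/{n}0.png",g["frame"][:,:,::-1]);np.savez(f"pics/{n}0.npz",**{k:np.array(v) for k,v in g.items()})
    R=np.array(g["R"]);print(n,g["fx"],g["cx"],g["cy"],g["distortion"],R.round(3).tolist(),(-R.T@np.array(g["t"])).round(1),(g["range_z"]>0).mean())
E
```

```text
pics
{'clock': 0.0, 'joints': array([ 1.47658860e+00,  3.85560524e-01,  6.61216619e-03, -5.32226568e-04,
       -1.19399550e+00, -2.58596254e-01]), 'joint_vel': array([ 0.0001109 , -0.00028933,  0.00045208, -0.00073545,  0.00066754,
       -0.002269  ]), 'joint_efforts': array([-1.45447589e-04, -3.92282259e+01,  1.88408285e+01,  4.18632746e+00,
       -4.57266826e-03,  8.21928978e-06]), 'position': array([215.72921806, 585.95605325, 230.2089141 ]), 'ee_rot': array([ 9.84463642e-01, -1.75585092e-01, -1.58346348e-04,  1.09044528e-03]), 'contact_force': array([ 0.36886181,  0.45818591, -0.58478026]), 'wrist_torque': array([-0.02869053, -0.02696995, -0.03587241]), 'grasp_force': 0.0, 'gripper_width': 85.62943983898688}
side 472.56378678697524 317.7232694631668 245.13098506100266 [0.0068935 0.        0.        0.        0.       ] [[0.054, -0.999, 0.004], [-0.817, -0.047, -0.575], [0.574, 0.028, -0.818]] [-212.3 -179.9 1174.7] 0.9959049479166666
top 468.284180562101 319.709695917834 235.13315544966332 [0.03716628 0.         0.         0.         0.        ] [[0.029, -1.0, -0.011], [-0.997, -0.028, -0.072], [0.072, 0.013, -0.997]] [ 452.8 -169.8 1551.6] 0.9960481770833334
```

View pics/top0.png

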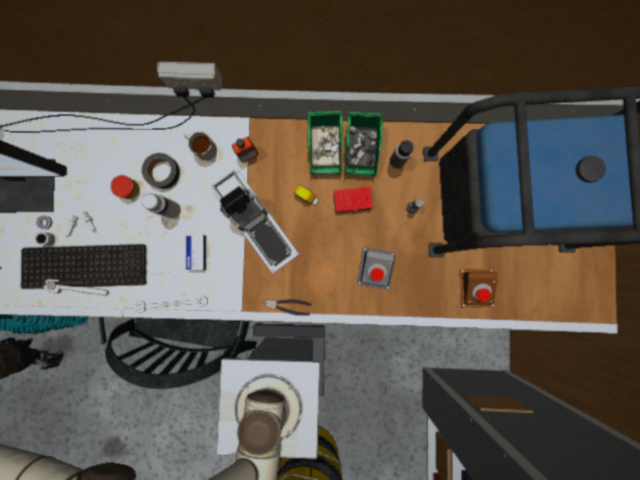

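View pics/side0.png

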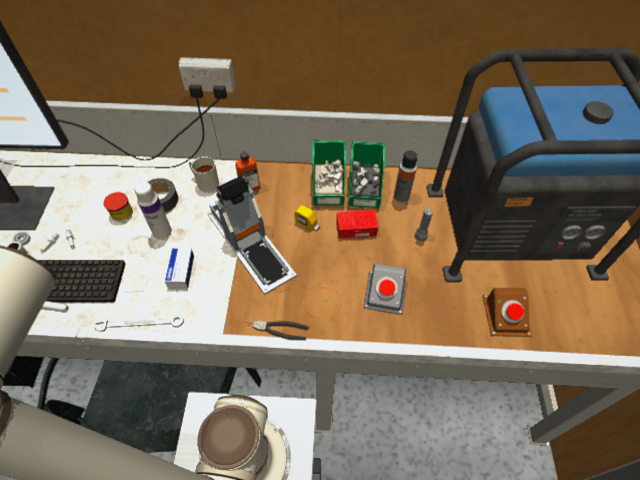

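The top view shows the blue/white carton at (195,253), the stage at (255,225) and the bench boundary beside it. The grey pod with the red button is at (377,268). The brown look-alike pod at (481,288) is to be left alone. The side view shows the carton at (179,268), stage (255,240) and grey pod (386,288). Next I'll enlarge the work area of both views.

```bash
cat > h.py <<'E'
import numpy as np,cv2
from bench import *
def cam(n):
    g=get_image(n);g["K"]=np.array([[g["fx"],0,g["cx"]],[0,g["fy"],g["cy"]],[0,0,1.]]);g["D"]=np.array(g["distortion"],float)
    g["R"]=np.array(g["R"]);g["t"]=np.array(g["t"]).ravel();return g
def ray(g,p):
    u=cv2.undistortPoints(np.array(p,float).reshape(-1,1,2),g["K"],g["D"])[:,0]
    return -g["R"].T@g["t"], np.c_[u,np.ones(len(u))]@g["R"]
def plane(g,p,z):
    c,d=ray(g,p);return c+d*((z-c[2])/d[:,2])[:,None]
def proj(g,X):
    return cv2.projectPoints(np.array(X,float).reshape(-1,1,3),cv2.Rodrigues(g["R"])[0],g["t"],g["K"],g["D"])[0][:,0]
def tri(ga,pa,gb,pb):
    ca,da=ray(ga,pa);cb,db=ray(gb,pb);out=[]
    for a,b in zip(da,db):
        s=np.linalg.lstsq(np.c_[a,-b],cb-ca,rcond=None)[0];A=ca+a*s[0];B=cb+b*s[1];out.append(np.r_[(A+B)/2,np.linalg.norm(A-B)])
    return np.array(out)
E
python3 - <<'E'
from h import *
t=cam("top");s=cam("side")
a=t["frame"][165:285,175:305,::-1];b=s["frame"][175:305,155:300,::-1]
f=lambda i:cv2.resize(i,(400,int(400*i.shape[0]/i.shape[1])),interpolation=cv2.INTER_CUBIC)
A,B=f(a),f(b);h=max(len(A),len(B));c=np.zeros((h,800,3),np.uint8);c[:len(A),:400]=A;c[:len(B),400:]=B
cv2.imwrite("pics/z1.png",c)
for n,g in(("top",t),("side",s)):
    hsv=cv2.cvtColor(g["frame"],cv2.COLOR_RGB2HSV)
    m=cv2.inRange(hsv,(0,170,150),(6,255,255))|cv2.inRange(hsv,(175,170,150),(180,255,255))
    k,_,st,ce=cv2.connectedComponentsWithStats(m)
    print(n,[(st[i,4],ce[i].round(2).tolist()) for i in range(1,k) if st[i,4]>60])
    m=cv2.inRange(hsv,(105,120,60),(130,255,255))
    k,_,st,ce=cv2.connectedComponentsWithStats(m)
    print(n,'blue',[(st[i].tolist(),ce[i].round(2).tolist()) for i in range(1,k) if 40<st[i,4]<2000])
E
```

```text
top [(np.int32(308), [121.45, 185.75]), (np.int32(768), [352.88, 198.55]), (np.int32(121), [376.86, 274.18]), (np.int32(129), [483.4, 294.45])]
top blue [([187, 237, 4, 20, 79], [188.51, 246.38])]
side [(np.int32(300), [115.0, 200.89]), (np.int32(726), [357.12, 219.37]), (np.int32(189), [386.78, 287.13]), (np.int32(213), [515.1, 311.17])]
side blue [([583, 90, 26, 13, 90], [594.93, 96.39]), ([614, 92, 16, 13, 69], [621.74, 98.87]), ([613, 106, 12, 13, 50], [617.54, 113.18]), ([569, 116, 17, 15, 79], [577.94, 122.48]), ([592, 124, 31, 16, 182], [605.36, 131.82]), ([166, 249, 11, 31, 122], [171.8, 261.91])]
```

View pics/z1.png

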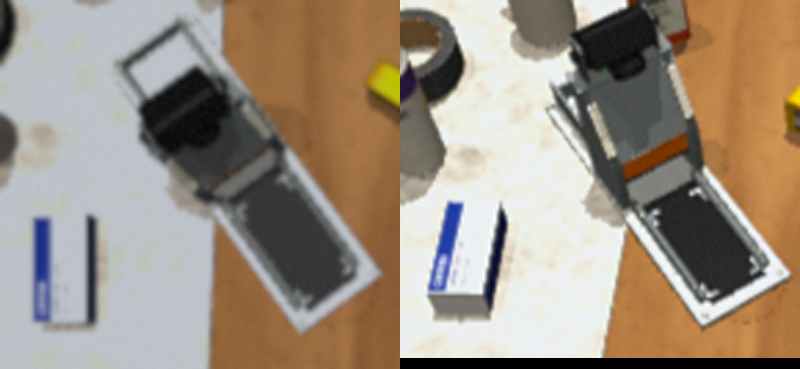

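The crop shows the carton's top face at crop x 33–88, y 217–322 (dark right side beyond it). The stage has dark mat and four white corner marks at crop (243,202), (285,178), (305,297), (352,268), with the hatch/orange flap up-left of them. Now I'll measure.

```bash
cat > meas.py <<'E'
from h import *
t=cam("top");s=cam("side")
def pts(g):
    v,u=np.mgrid[:480,:640];p=np.c_[u.ravel(),v.ravel()];c,d=ray(g,p);return (c+d*g["range_z"].reshape(-1,1)).reshape(480,640,3)
for n,g in(("top",t),("side",s)):
    P=pts(g);c={"top":(195,253),"side":(182,262)}[n]
    M=np.zeros((480,640),np.uint8);M[c[1]-35:c[1]+35,c[0]-25:c[0]+25]=1
    z=P[...,2]
    m=((M>0)&(z>33)&(z<55)).astype(np.uint8)
    k,l,st,ce=cv2.connectedComponentsWithStats(m);i=1+st[1:,4].argmax();m=l==i
    Q=P[m];print(n,"carton z",np.median(Q[:,2]).round(1),"n",m.sum(), "bench z",np.median(z[M>0][z[M>0]<20]).round(1))
    q=plane(g,np.argwhere(m)[:,::-1],42)[:,:2];r=cv2.minAreaRect(q.astype(np.float32));print(" rect",r,"mean",q.mean(0).round(1))
    for nm,cc in(("pod",{"top":(376.9,274.2),"side":(386.8,287.1)}[n]),("mat",{"top":(271,247),"side":(266,264)}[n])):
        x,y=map(int,cc);print(" ",nm,np.median(P[y-2:y+3,x-2:x+3].reshape(-1,3),0).round(1))
# marks
mk={"top":[(175+x/3.077,165+y/3.077) for x,y in((243,202),(285,178),(305,297),(352,268))],
"side":[(155+(x-400)/2.759,175+y/2.759) for x,y in((655,212),(702,185),(712,286),(762,262))]}
res={}
for n,g in(("top",t),("side",s)):
    gr=g["frame"].min(2).astype(float);o=[]
    for x,y in mk[n]:
        for _ in range(4):
            xi,yi=int(round(x)),int(round(y));w=gr[yi-3:yi+4,xi-3:xi+4];w=np.clip(w-np.percentile(w,65),0,None);v,u=np.mgrid[-3:4,-3:4]
            x,y=xi+(w*u).sum()/w.sum(),yi+(w*v).sum()/w.sum()
        o.append((x,y))
    res[n]=np.array(o);W=plane(g,o,10);print(n,np.round(o,1).tolist(),W[:,:2].round(1).tolist(),"mean",W.mean(0).round(1))
print("tri marks",tri(t,res["top"],s,res["side"]).round(1))
print("cap tri",tri(t,[(376.86,274.18)],s,[(386.78,287.13)]).round(1),plane(t,[(376.86,274.18)],63),plane(s,[(386.78,287.13)],63))
E
python3 meas.py
```

```text
top carton z 42.0 n 673 bench z -0.5
 rect ((494.2660217285156, 252.1662139892578), (113.61383819580078, 61.272090911865234), 2.7147393226623535) mean [494.4 253.8]
  pod [ 441.8 -330.7   65.2]
  mat [520.1   9.7  11.5]
side carton z 41.1 n 757 bench z -0.8
 rect ((490.3453369140625, 250.8441162109375), (117.84105682373047, 61.1107292175293), 3.2304584980010986) mean [489.1 251.2]
  pod [ 438.2 -334.    64.9]
  mat [529.5   7.6  10.2]
top [[247.9, 236.4], [271.9, 219.8], [273.1, 267.8], [293.3, 252.3]] [[552.9, 87.5], [610.0, 10.4], [452.0, 0.6], [504.7, -64.1]] mean [529.9   8.6  10. ]
side [[245.9, 254.2], [268.3, 240.6], [265.9, 281.2], [289.9, 271.2]] [[559.5, 70.7], [612.7, 9.9], [470.4, 0.4], [507.6, -65.1]] mean [537.6   4.   10. ]
tri marks [[552.8  77.1  20.4  17.1]
 [609.6   9.5  14.4   0.7]
 [452.1  -3.7  41.3   1.5]
 [504.6 -65.   14.8   1.1]]
cap tri [[ 441.2 -335.8   59.8    2.1]] [[ 441.28114057 -334.37825193   63.        ]] [[ 439.31710387 -336.44315829   63.        ]]
```

```bash
python3 - <<'E'
from h import *
t=cam("top");s=cam("side")
a=t["frame"][208:278,230:300,::-1];b=s["frame"][228:298,230:300,::-1]
f=lambda i:cv2.resize(i,(400,400),interpolation=cv2.INTER_CUBIC)
c=np.hstack([f(a),f(b)])
for k in range(0,800,40): cv2.line(c,(k,0),(k,6),(0,0,255),1)
for k in range(0,400,40): cv2.line(c,(0,k),(6,k),(0,0,255),1);cv2.line(c,(400,k),(406,k),(0,0,255),1)
cv2.imwrite("pics/z2.png",c)
E
```

```text
(no output)
```

View pics/z2.png

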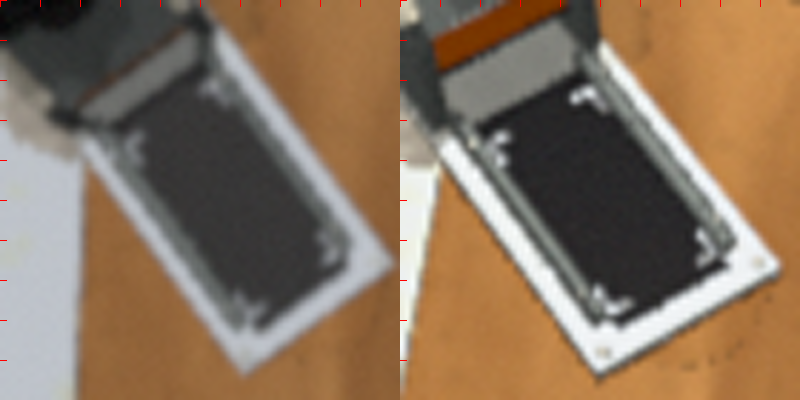

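The crop shows all four corner marks and the plate's straight edges: top near corners at crop (243,375) and (393,263), side at (600,376) and (780,266). I'll fit the plate edges sub-pixel.

```bash
cat > edge.py <<'E'
from h import *
from scipy.ndimage import map_coordinates
def edge(img,a,b,hw=3,n=25):
    """subpixel points of strongest gradient across segment a-b"""
    a,b=np.array(a,float),np.array(b,float);d=(b-a)/np.linalg.norm(b-a);nn=np.array([-d[1],d[0]]);o=[]
    k=np.arange(-hw,hw+.01,.1)
    for f in np.linspace(.05,.95,n):
        p=a+(b-a)*f;q=p+k[:,None]*nn
        v=map_coordinates(img,[q[:,1],q[:,0]],order=3);gd=np.abs(np.gradient(cv2.GaussianBlur(v.reshape(-1,1),(1,9),2).ravel()))
        w=np.where(gd>.5*gd.max(),gd,0);i=gd.argmax();w[abs(np.arange(len(k))-i)>10]=0
        o.append(p+nn*(w*k).sum()/w.sum())
    return np.array(o)
def line(W):
    """robust line in world xy: point, dir"""
    vx,vy,x,y=cv2.fitLine(W[:,:2].astype(np.float32),cv2.DIST_HUBER,0,.01,.01).ravel();return np.array([x,y]),np.array([vx,vy])
def isect(l,m):
    s=np.linalg.solve(np.c_[l[1],-m[1]],m[0]-l[0]);return l[0]+l[1]*s[0]
E
python3 - <<'E'
from edge import *
t=cam("top");s=cam("side")
S={"top":(t,(230,208),0),"side":(s,(230,228),400)}
E={"top":(((215,40),(385,255)),((95,165),(235,365)),((255,368),(385,272))),"side":(((605,55),(765,250)),((450,160),(590,365)),((615,367),(768,275)))}
V={"top":((125,147),(217,82),(333,258),(243,312)),"side":((490,145),(592,93),(714,252),(603,308))}
for n in E:
    g,o,x0=S[n];img=g["frame"][...,2].astype(float)
    f=lambda p:((p[0]-x0)/5.714+o[0]-.41,p[1]/5.714+o[1]-.41)
    L=[line(plane(g,edge(img,f(a),f(b)),10)) for a,b in E[n]]
    cr,cl=isect(L[0],L[2]),isect(L[1],L[2])
    ang=[np.degrees(np.arctan2(*l[1][::-1]))%180 for l in L]
    d0=L[0][1]*np.sign(L[0][1][0]);d1=L[1][1]*np.sign(L[1][1][0]);d=(d0+d1);d/=np.linalg.norm(d)
    print(n,"angles",np.round(ang,2),"width",np.linalg.norm(cr-cl).round(1),"mark from plate",((cr+cl)/2+86*d).round(1),"dir",np.degrees(np.arctan2(d[1],d[0])).round(2))
    v=[f(p) for p in V[n]];W=plane(g,v,10)[:,:2];print("  marks",W.round(1).tolist(),"mean",W.mean(0).round(1),"dirs",[np.degrees(np.arctan2(*(W[i]-W[j])[::-1])).round(1) for i,j in((0,3),(1,2))],"len",np.linalg.norm(W[0]-W[3]).round(1),np.linalg.norm(W[1]-W[2]).round(1))
E
```

```text
top angles [ 38.13  37.7  127.53] width 109.4 mark from plate [534.8  13.3] dir 37.92
  marks [[563.4, 76.1], [602.6, 24.3], [502.7, -46.3], [470.1, 4.4]] mean [534.7  14.6] dirs [np.float64(37.6), np.float64(35.2)] len 117.7 122.4
side angles [ 37.93  37.84 127.8 ] width 108.8 mark from plate [533.  11.] dir 37.88
  marks [[563.7, 72.9], [599.7, 23.9], [505.2, -49.6], [469.2, 2.6]] mean [534.5  12.4] dirs [np.float64(36.6), np.float64(37.9)] len 117.8 119.8
```

Stage mark ≈ (534, 12), +x at 37.9°. Carton ≈ (492, 251.5), yaw ≈ 3°, top at z ≈ 42. Move over the carton.

```bash
python3 -m jog '[[[0.7,-0.84,-0.2],[0,0,0.1],-1],[[0.7,-0.84,-0.2],[0,0,0.1],-1],[[0.7,-0.84,-0.2],[0,0,0.1],-1],[[0.7,-0.84,-0.2],[0,0,0.1],-1]]'
python3 -m jog '[[[0.7,-0.84,-0.2],[0,0,0.093],-1],[[0.7,-0.84,-0.2],[0,0,0.093],-1],[[0.7,-0.84,-0.2],[0,0,0.093],-1],[[0.7,-0.84,-0.2],[0,0,0.093],-1]]'
python3 -m jog '[[[0.68,-0.84,-0.2],[0,0,0],-1],[[0.68,-0.84,-0.2],[0,0,0],-1],[[0.68,-0.84,-0.2],[0,0,0],-1],[[0.68,-0.84,-0.2],[0,0,0],-1]]'
python3 -m jog '[[[0.68,-0.84,-0.2],[0,0,0],-1],[[0.68,-0.84,-0.2],[0,0,0],-1],[[0.68,-0.84,-0.2],[0,0,0],-1],[[0.68,-0.84,-0.2],[0,0,0],-1],[[0.68,-0.84,-0.2],[0,0,0],-1],[[0.68,-0.84,-0.2],[0,0,0],-1]]'
```

```text
clock: 0.9
position: [287.0, 501.1, 211.4]
ee_rot: [0.997, -0.073, -0.0, 0.0]
contact_force: [-0.4, 0.2, 0.2]
gripper_width: 85.3
grasp_force: 0.0
clock: 1.3
position: [356.6, 418.2, 191.4]
ee_rot: [1.0, 0.025, 0.0, -0.0]
contact_force: [-0.5, 0.3, -0.4]
gripper_width: 85.6
grasp_force: 0.0
clock: 1.7
position: [424.5, 335.0, 171.4]
ee_rot: [1.0, 0.025, 0.0, -0.0]
contact_force: [-0.7, 0.7, 0.7]
gripper_width: 85.4
grasp_force: 0.0
clock: 2.3
position: [491.5, 252.5, 151.9]
ee_rot: [1.0, 0.027, 0.001, -0.001]
contact_force: [0.1, -0.7, 0.1]
gripper_width: 85.8
grasp_force: 0.0
```

```bash
python3 -m jog '[[[0,0,-0.5],[0,0,0],-1],[[0,0,-0.9],[0,0,0],-1],[[0,0,-0.9],[0,0,0],-1],[[0,0,-0.9],[0,0,0],-1]]'
python3 -m jog '[[[0,0,-0.25],[0,0,0],-1],[[0,0,-0.49],[0,0,0],-1],[[0,0,-0.49],[0,0,0],-1],[[0,0,-0.49],[0,0,0],-1]]'
python3 -m jog '[[[0,0,0],[0,0,0],0],[[0,0,0],[0,0,0],0.4],[[0,0,0],[0,0,0],1],[[0,0,0],[0,0,0],1],[[0,0,0],[0,0,0],1],[[0,0,0],[0,0,0],1],[[0,0,0],[0,0,0],1],[[0,0,0],[0,0,0],1]]'
```

```text
clock: 2.7
position: [492.1, 251.7, 62.0]
ee_rot: [1.0, 0.027, 0.0, 0.0]
contact_force: [0.6, 0.8, 0.3]
gripper_width: 85.2
grasp_force: 0.0
clock: 3.1
position: [493.2, 251.9, 14.6]
ee_rot: [1.0, 0.026, 0.002, -0.001]
contact_force: [0.4, 0.0, -0.7]
gripper_width: 85.3
grasp_force: 0.0
clock: 3.9
position: [493.1, 251.6, 14.5]
ee_rot: [1.0, 0.026, 0.002, -0.001]
contact_force: [-1.3, 0.7, 6.8]
gripper_width: 57.1
grasp_force: 65.5
```

```bash
python3 -m jog '[[[0,0,0.1],[0,0,0],1],[[0,0,0.4],[0,0,0],1],[[0,0,0.8],[0,0,0],1],[[0,0,0.8],[0,0,0],1]]'
python3 -m jog '[[[-0.2,-0.3,0],[0,0,0.05],1],[[-0.42,-0.6,0],[0,0,0.1],1],[[-0.42,-0.9,0],[0,0,0.15],1],[[-0.42,-0.9,0],[0,0,0.15],1]]'
python3 -m jog '[[[0,-0.4,0],[0,0,0.05],1],[[0,-0.9,0],[0,0,0.1],1],[[0,-0.9,0],[0,0,0.141],1],[[0,-0.9,0],[0,0,0.141],1]]'
python3 -m jog '[[[0.17,-0.48,0],[0,0,0],1],[[0.34,-0.97,0],[0,0,0],1],[[0.34,-0.97,0],[0,0,0],1],[[0.34,-0.97,0],[0,0,0],1],[[0.34,-0.97,0],[0,0,0],1]]'
python3 - <<'E'
from h import *
t=cam("top");s=cam("side")
a=t["frame"][200:300,200:330,::-1];b=s["frame"][200:300,200:330,::-1]
f=lambda i:cv2.resize(i,(400,308),interpolation=cv2.INTER_CUBIC)
cv2.imwrite("pics/z3.png",np.hstack([f(a),f(b)]))
E
```

```text
clock: 4.3
position: [495.1, 252.8, 98.6]
ee_rot: [1.0, 0.026, 0.005, -0.004]
contact_force: [-0.4, 1.2, 0.5]
gripper_width: 57.1
grasp_force: 64.5
clock: 4.7
position: [448.1, 157.4, 92.5]
ee_rot: [0.983, 0.181, -0.001, 0.0]
contact_force: [-0.1, 1.5, -0.4]
gripper_width: 57.1
grasp_force: 64.5
clock: 5.1
position: [450.3, 69.7, 92.6]
ee_rot: [0.946, 0.323, 0.0, -0.0]
contact_force: [-0.3, 0.7, 0.3]
gripper_width: 57.1
grasp_force: 64.5
clock: 5.6
position: [484.0, -25.5, 92.3]
ee_rot: [0.946, 0.325, 0.0, -0.0]
contact_force: [-0.6, 0.5, 0.5]
gripper_width: 57.0
grasp_force: 64.5
```

View pics/z3.png

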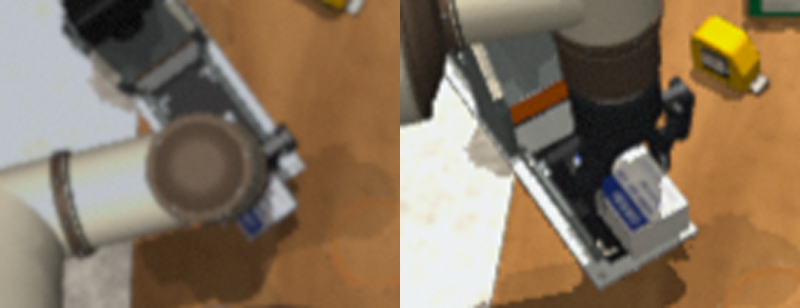

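The crop shows the carton held level above the stage's near end; its near top edge in the side crop runs from about (625,232) to (690,205).

```bash
python3 - <<'E'
from edge import *
s=cam("side");f=lambda p:((p[0]-400)/3.077+200-.34,p[1]/3.077+200-.34)
P=read_state()["position"];q=np.radians(37.9);R=np.array([[np.cos(q),np.sin(q)],[-np.sin(q),np.cos(q)]])
for ch in range(3):
    e=edge(s["frame"][...,ch].astype(float),f((630,231)),f((686,207)),hw=2)
    for z in(119,122): print(ch,z,np.median((plane(s,e,z)[:,:2]-P[:2])@R.T,0).round(1),line(plane(s,e,z))[1].round(3))
e=[f((625,232)),f((690,205))];print((plane(s,e,120)[:,:2]-P[:2])@R.T,P)
E
```

```text
0 119 [-54.8  -0.1] [ 0.518 -0.855]
0 122 [-56.5   0.8] [ 0.518 -0.855]
1 119 [-55.3  -0. ] [ 0.524 -0.851]
1 122 [-57.    0.8] [ 0.524 -0.851]
2 119 [-56.1   0.2] [ 0.525 -0.851]
2 122 [-57.7   1.1] [ 0.525 -0.851]
[[-50.52575071  30.28224491]
 [-59.12548879 -29.88810162]] [483.83293022 -25.15787374  92.42703022]
```

```bash
python3 - <<'E'
from h import *
s=cam("side")
b=s["frame"][235:295,250:310,::-1]
cv2.imwrite("pics/z4.png",cv2.resize(b,(600,600),interpolation=cv2.INTER_CUBIC))
E
```

```text
(no output)
```

View pics/z4.png

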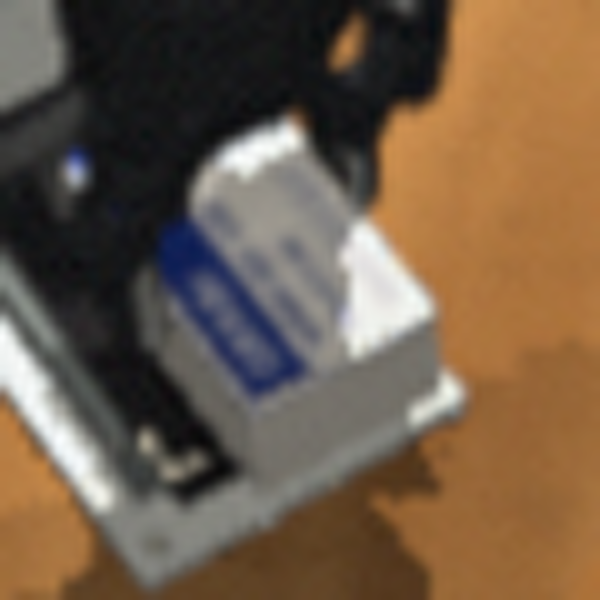

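The enlarged side crop shows the carton's top near corners at (252,397) and (437,307), the left top edge up to (160,260), and the lower near corners at (257,485) and (443,385).

```bash
python3 - <<'E'
from edge import *
s=cam("side");f=lambda p:(p[0]/10+250-.45,p[1]/10+235-.45)
P=read_state()["position"];q=np.radians(37.9);R=np.array([[np.cos(q),np.sin(q)],[-np.sin(q),np.cos(q)]])
for z,pp in((121,((252,397),(437,307),(160,260),(355,215))),(79,((257,485),(443,385)))):
    print(z,((plane(s,[f(p) for p in pp],z)[:,:2]-P[:2])@R.T).round(1).tolist())
print(proj(s,[[*(P[:2]+R.T@np.array(c)),z] for c,z in(((-57.5,29),121),((-57.5,-29),121),((-57.5,29),79),((-57.5,-29),79))]).round(1), [np.round(f(p),1) for p in((252,397),(437,307),(257,485),(443,385))])
E
```

```text
121 [[-51.7, 25.3], [-55.8, -29.7], [-1.5, 22.9], [-18.8, -27.6]]
79 [[-52.4, 27.6], [-54.4, -30.6]]
[[274.7 276.5]
 [293.4 265.8]
 [275.8 284.7]
 [294.  274.2]] [array([274.8, 274.2]), array([293.2, 265.2]), array([275.2, 283. ]), array([293.8, 273. ])]
```

```bash
python3 -m jog '[[[0.25,0.18,0],[0,0,0],1],[[0.49,0.36,0],[0,0,0],1],[[0.49,0.36,0],[0,0,0],1],[[0.49,0.36,0],[0,0,0],1],[[0.49,0.36,-0.2],[0,0,0],1],[[0.49,0.36,-0.4],[0,0,0],1],[[0.49,0.36,-0.5],[0,0,0],1],[[0.49,0.36,-0.5],[0,0,0],1],[[0.49,0.36,-0.5],[0,0,0],1]]'
python3 -m jog '[[[0,0,-0.05],[0,0,0],1],[[0,0,-0.1],[0,0,0],1],[[0,0,-0.14],[0,0,0],1],[[0,0,-0.16],[0,0,0],1],[[0,0,-0.16],[0,0,0],1]]'
```

```text
clock: 6.75
position: [533.0, 9.4, 42.8]
ee_rot: [0.946, 0.325, 0.0, 0.0]
contact_force: [-0.2, 0.3, 0.5]
gripper_width: 57.3
grasp_force: 64.5
clock: 7.25
position: [532.7, 9.4, 25.9]
ee_rot: [0.946, 0.324, -0.0, -0.0]
contact_force: [-0.5, 0.2, -0.1]
gripper_width: 57.0
grasp_force: 64.5
```

```bash
python3 -m jog '[[[0,0.02,0],[0,0,0],1],[[0,0.02,-0.01],[0,0,0],1],[[0,0.02,-0.02],[0,0,0],1],[[0,0.02,-0.02],[0,0,0],1]]'
```

```text
clock: 7.65
position: [533.1, 11.6, 24.6]
ee_rot: [0.946, 0.325, 0.0, 0.0]
contact_force: [0.4, 1.2, 1.1]
gripper_width: 57.2
grasp_force: 64.7
```

```bash
python3 -m jog '[[[0,0,0],[0,0,0],0.1],[[0,0,0],[0,0,0],-0.3],[[0,0,0],[0,0,0],-1],[[0,0,0],[0,0,0],-1],[[0,0,0],[0,0,0],-1],[[0,0,0],[0,0,0],-1],[[0,0,0.2],[0,0,0],-1],[[0,0,0.6],[0,0,0],-1],[[0,0,1],[0,0,0],-1],[[0,0,1],[0,0,0],-1]]'
python3 -m jog '[[[-0.4,-0.3,0.2],[0,0,0],1],[[-0.8,-0.7,0.4],[0,0,0],1],[[-0.9,-1,0.5],[0,0,0],1],[[-0.9,-1,0.5],[0,0,0],1]]'
python3 -m jog '[[[-0.2,-0.4,0],[0,0,0],1],[[-0.3,-0.7,0],[0,0,0],1],[[-0.3,-1,0],[0,0,0],1],[[-0.3,-1,0],[0,0,0],1]]'
python3 - <<'E'
from h import *
t=cam("top");s=cam("side")
a=t["frame"][208:278,230:300,::-1];b=s["frame"][228:298,230:300,::-1]
f=lambda i,w=400:cv2.resize(i,(w,w),interpolation=cv2.INTER_CUBIC)
r1=np.hstack([f(a),f(b)]);r2=np.hstack([f(t["frame"][238:298,347:407,::-1],200),f(s["frame"][258:318,355:415,::-1],200)])
c=np.zeros((600,800,3),np.uint8);c[:400]=r1;c[400:,:400]=r2;cv2.imwrite("pics/z5.png",c)
E
```

```text
clock: 8.65
position: [536.8, 12.3, 130.1]
ee_rot: [0.946, 0.325, 0.006, 0.001]
contact_force: [1.0, 0.1, 0.6]
gripper_width: 85.4
grasp_force: 0.0
clock: 9.05
position: [440.9, -91.1, 175.7]
ee_rot: [0.947, 0.323, 0.001, 0.0]
contact_force: [0.5, 1.0, 0.2]
gripper_width: 28.1
grasp_force: 0.0
clock: 9.45
position: [412.7, -190.5, 173.7]
ee_rot: [0.946, 0.323, -0.0, -0.0]
contact_force: [0.2, 1.1, 0.3]
gripper_width: 0.2
grasp_force: 0.0
```

View pics/z5.png

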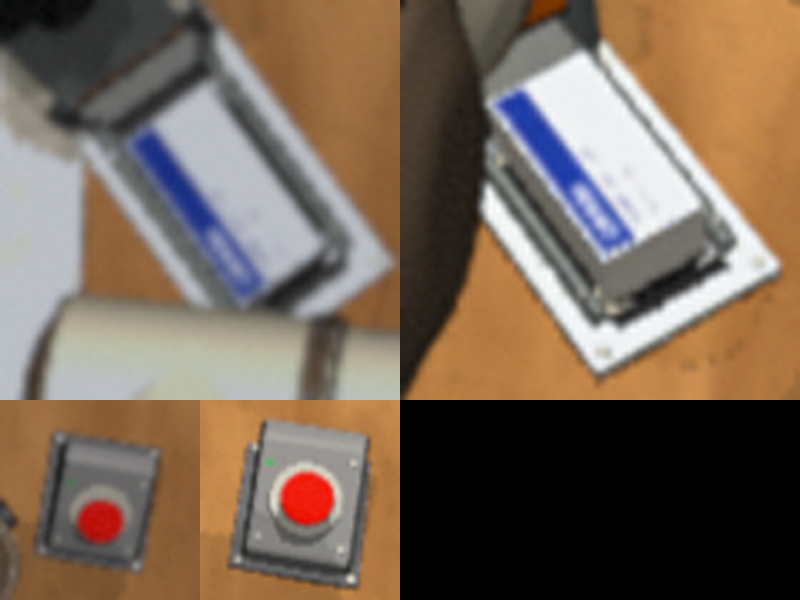

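The crop shows the carton flat between the rails, with the side-view top corners at (488,103), (580,50), (707,207) and (605,256). The pod's base-plate corners in the top crop are (57,435), (160,448), (140,568) and (38,552).

```bash
python3 - <<'E'
from h import *
t=cam("top");s=cam("side")
q=np.radians(37.9);R=np.array([[np.cos(q),np.sin(q)],[-np.sin(q),np.cos(q)]])
for g,o,x0,m,pp in((t,(230,208),0,(534.8,13.8),((125,135),(205,85),(325,240),(243,300))),(s,(230,228),400,(533.7,11.7),((488,103),(580,50),(707,207),(605,256)))):
    p=[((a-x0)/5.714+o[0]-.41,b/5.714+o[1]-.41) for a,b in pp];W=(plane(g,p,52)[:,:2]-m)@R.T
    print(W.round(1).tolist(),W.mean(0).round(1),np.degrees(np.arctan2(*(W[0]-W[3])[::-1])).round(1),np.degrees(np.arctan2(*(W[1]-W[2])[::-1])).round(1))
hs=lambda g:cv2.inRange(cv2.cvtColor(g["frame"],cv2.COLOR_RGB2HSV),(90,0,0),(160,110,200))
p=[(a/3.333+347-.35,b/3.333+238-.35) for a,b in((57,35),(160,48),(140,168),(38,152))]
W=plane(t,p,4)[:,:2];print("base",W.round(1).tolist(),W.mean(0).round(1));
A=lambda i,j:np.degrees(np.arctan2(*(W[i]-W[j])[::-1])).round(1)
print("yaw",A(0,3),A(1,2),A(3,2)-90,A(0,1)-90)
p=[(a/3.333+355-.35,b/3.333+258-.35) for a,b in((32,163),(156,186))];W2=plane(s,p,4)[:,:2];print("side near",W2.round(1),np.degrees(np.arctan2(*(W2[0]-W2[1])[::-1]))-90)
# depth normal of sloping face around cap
for n,g in(("top",t),("side",s)):
    x,y={"top":(376.9,274.2),"side":(386.8,287.1)}[n];v,u=np.mgrid[int(y)-24:int(y)+20,int(x)-18:int(x)+18];pp=np.c_[u.ravel(),v.ravel()];c,d=ray(g,pp);X=c+d*g["range_z"][v,u].reshape(-1,1)
    h=cv2.cvtColor(g["frame"],cv2.COLOR_RGB2HSV)[v,u].reshape(-1,3);red=((h[:,0]<6)|(h[:,0]>174))&(h[:,1]>170)
    for nm,m in(("cap",red),("face",~red&(X[:,2]>20)&(X[:,2]<52))):
        Q=X[m];c0=np.median(Q,0)
        for _ in range(5):
            _,_,vt=np.linalg.svd(Q-c0,full_matrices=False);nn=vt[2]*np.sign(vt[2][2]);r=(Q-c0)@nn;k=abs(r)<max(2,2*np.median(abs(r)));Q=Q[k];c0=Q.mean(0)
        print(n,nm,len(Q),c0.round(1),nn.round(3),"tilt",np.degrees(np.arccos(nn[2])).round(1),"yaw",np.degrees(np.arctan2(-nn[1],-nn[0])).round(1))
E
```

```text
[[59.9, 24.2], [56.2, -28.6], [-54.6, -31.8], [-54.6, 24.9]] [ 1.7 -2.8] -0.4 1.7
[[56.6, 27.8], [58.8, -27.6], [-59.5, -29.9], [-55.2, 26.3]] [ 0.2 -0.8] 0.8 1.1
base [[525.2, -296.0], [515.2, -398.0], [396.7, -380.3], [409.3, -279.9]] [ 461.6 -338.5]
yaw -8.0 -8.5 -7.200000000000003 -5.599999999999994
side near [[ 408.2 -280.5]
 [ 392.7 -382.6]] -8.614500536586107
top cap 77 [ 441.6 -334.5   64.6] [-0.462  0.116  0.879] tilt 28.4 yaw -14.1
top face 176 [ 436.1 -332.5   34.8] [-0.44   0.062  0.896] tilt 26.4 yaw -8.0
side cap 113 [ 438.4 -337.3   64. ] [-0.448  0.091  0.889] tilt 27.2 yaw -11.5
side face 309 [ 430.4 -334.3   33. ] [-0.457  0.075  0.886] tilt 27.6 yaw -9.3
```

Carton centre is within about 2 mm of the mark and square to it. Pod yaw ≈ −8°, cap ≈ (440.5, −336, 64). Moving to it, tilting 28°.

```bash
python3 -m jog '[[[-0.05,-0.4,0],[-0.01,-0.06,0],1],[[-0.05,-0.8,0],[-0.02,-0.12,0],1],[[-0.05,-0.8,-0.1],[-0.033,-0.18,0],1],[[-0.05,-0.8,-0.2],[-0.033,-0.231,0],1],[[-0.05,-0.8,-0.2],[-0.033,-0.231,0],1],[[-0.05,-0.8,-0.2],[-0.033,-0.231,0],1]]'
python3 -m jog '[[[-0.05,-0.4,-0.1],[0,0,0],1],[[-0.05,-0.62,-0.2],[0,0,0],1],[[-0.05,-0.62,-0.2],[0,0,0],1],[[-0.05,-0.62,-0.2],[0,0,0],1],[[-0.05,-0.62,-0.2],[0,0,0],1]]'
python3 -c "
from h import *
from scipy.spatial.transform import Rotation as Q
s=read_state();p=s['position'];R=Q.from_quat(s['ee_rot']).as_matrix();n=np.array([-.4647,.067,.883]);d=p-[440.5,-335.8,64];print(R[:,2].round(3),d,d@n,d-n*(d@n),s['joints'].round(2),s['contact_force'])"
```

```text
clock: 10.25
position: [408.6, -268.3, 154.9]
ee_rot: [0.918, 0.316, 0.215, 0.11]
contact_force: [0.9, -0.9, 0.3]
gripper_width: 0.1
grasp_force: 0.0
clock: 10.75
position: [403.4, -329.8, 134.7]
ee_rot: [0.918, 0.316, 0.215, 0.11]
contact_force: [-0.1, -0.3, -1.0]
gripper_width: 0.4
grasp_force: 0.0
[ 0.465 -0.066 -0.883] [-37.07354853   6.03301147  70.67838261] 80.04130161463236 [0.12164433 0.67024426 0.00191329] [-0.49  0.17 -0.53 -0.39 -0.44  3.05] [-0.12523435 -0.28619497 -0.97369746]
```

```bash
python3 -m jog '[[[0.1,-0.015,-0.19],[0.038,-0.006,-0.074],1],[[0.2,-0.03,-0.38],[0.077,-0.011,-0.147],1],[[0.325,-0.047,-0.618],[0.077,-0.011,-0.147],1],[[0.325,-0.047,-0.618],[0.077,-0.011,-0.147],1],[[0.325,-0.047,-0.618],[0.077,-0.011,-0.147],1],[[0.325,-0.047,-0.618],[0.077,-0.011,-0.147],1]]'
python3 -m jog '[[[0.023,-0.003,-0.044],[0,0,0],1],[[0.023,-0.003,-0.044],[0,0,0],1],[[0.023,-0.003,-0.044],[0,0,0],1]]'
python3 -c "
from h import *
from scipy.spatial.transform import Rotation as Q
s=read_state();p=s['position'];R=Q.from_quat(s['ee_rot']).as_matrix();n=np.array([-.4647,.067,.883]);d=p-[440.5,-335.8,64];print(R[:,2].round(3),d@n,d-n*(d@n),s['joints'].round(2),s['contact_force']@n)"
```

```text
clock: 11.35
position: [435.6, -334.9, 73.8]
ee_rot: [0.958, 0.152, 0.232, 0.072]
contact_force: [0.0, 0.6, 0.2]
gripper_width: 0.0
grasp_force: 0.0
clock: 11.65
position: [437.7, -335.6, 68.5]
ee_rot: [0.958, 0.151, 0.231, 0.072]
contact_force: [1.2, 0.1, 0.8]
gripper_width: -0.0
grasp_force: 0.0
[ 0.465 -0.067 -0.883] 5.317438725187276 [-0.3059145  -0.12168834 -0.15250871] [-0.49  0.33 -0.49 -0.52 -0.32  2.83] 0.12476363528019482
```

```bash
for i in 1; do python3 -m jog '[[[0.0186,-0.0027,-0.0353],[0,0,0],1],[[0.0186,-0.0027,-0.0353],[0,0,0],1],[[0.0186,-0.0027,-0.0353],[0,0,0],1]]'; done
python3 -m jog '[[[0.0093,-0.0013,-0.0177],[0,0,0],1],[[0.0093,-0.0013,-0.0177],[0,0,0],1],[[0.0093,-0.0013,-0.0177],[0,0,0],1]]'
python3 -m jog '[[[0.0093,-0.0013,-0.0177],[0,0,0],1],[[0.0093,-0.0013,-0.0177],[0,0,0],1],[[0.0093,-0.0013,-0.0177],[0,0,0],1]]'
python3 -m jog '[[[0.0093,-0.0013,-0.0177],[0,0,0],1],[[0.0093,-0.0013,-0.0177],[0,0,0],1],[[0.0093,-0.0013,-0.0177],[0,0,0],1]]'
```

```text
clock: 11.95
position: [439.6, -335.8, 64.5]
ee_rot: [0.959, 0.151, 0.231, 0.071]
contact_force: [0.6, 0.1, 0.3]
gripper_width: -0.2
grasp_force: 0.0
clock: 12.25
position: [440.5, -335.9, 62.8]
ee_rot: [0.959, 0.151, 0.231, 0.071]
contact_force: [-0.5, 0.2, 2.0]
gripper_width: -0.3
grasp_force: 1.0
clock: 12.55
position: [441.4, -336.1, 61.0]
ee_rot: [0.959, 0.151, 0.231, 0.071]
contact_force: [-1.7, -0.3, 1.6]
gripper_width: -0.2
grasp_force: 1.2
clock: 12.85
position: [442.4, -336.2, 59.2]
ee_rot: [0.959, 0.151, 0.231, 0.071]
contact_force: [-0.6, -0.0, 2.5]
gripper_width: 0.3
grasp_force: 1.4
```

```bash
python3 -m jog '[[[0.0093,-0.0013,-0.0177],[0,0,0],1],[[0.0093,-0.0013,-0.0177],[0,0,0],1],[[0.0093,-0.0013,-0.0177],[0,0,0],1]]'
python3 -m jog '[[[0.0046,-0.0007,-0.0088],[0,0,0],1],[[0.0046,-0.0007,-0.0088],[0,0,0],1]]'
```

```text
clock: 13.15
position: [443.3, -336.3, 57.5]
ee_rot: [0.959, 0.151, 0.231, 0.071]
contact_force: [-1.1, 0.0, 2.6]
gripper_width: -0.5
grasp_force: 1.6
clock: 13.35
position: [443.6, -336.4, 56.9]
ee_rot: [0.958, 0.151, 0.231, 0.071]
contact_force: [-4.2, 1.8, 7.3]
gripper_width: 0.2
grasp_force: 4.3
```

Force along the axis ≈ 8.5 N: at the half-way stop. Ease by 0.3 mm and hold.

```bash
python3 -m jog '[[[-0.0014,0.0002,0.0026],[0,0,0],1],[[-0.0014,0.0002,0.0026],[0,0,0],1],[[-0.0014,0.0002,0.0026],[0,0,0],1]]'
```

```text
clock: 13.65
position: [443.4, -336.4, 57.3]
ee_rot: [0.958, 0.151, 0.231, 0.071]
contact_force: [-3.9, 0.5, 5.8]
gripper_width: -0.2
grasp_force: 3.7
```

```bash
python3 -m jog '[[[0,0,0],[0,0,0],1],[[0,0,0],[0,0,0],1],[[0,0,0],[0,0,0],1],[[0,0,0],[0,0,0],1],[[0,0,0],[0,0,0],1],[[0,0,0],[0,0,0],1],[[0,0,0],[0,0,0],1],[[0,0,0],[0,0,0],1],[[0,0,0],[0,0,0],1],[[0,0,0],[0,0,0],1],[[0,0,0],[0,0,0],1],[[0,0,0],[0,0,0],1],[[0,0,0],[0,0,0],1]]'
python3 -m jog '[[[0.015,-0.002,-0.028],[0,0,0],1],[[0.03,-0.004,-0.056],[0,0,0],1],[[0.037,-0.005,-0.071],[0,0,0],1],[[0.042,-0.006,-0.08],[0,0,0],1],[[0.0441,-0.0064,-0.0839],[0,0,0],1],[[0.0441,-0.0064,-0.0839],[0,0,0],1],[[0.0441,-0.0064,-0.0839],[0,0,0],1]]'
```

```text
clock: 14.95
position: [443.4, -336.3, 57.3]
ee_rot: [0.958, 0.151, 0.231, 0.071]
contact_force: [-3.6, 0.8, 6.0]
gripper_width: 0.2
grasp_force: 3.7
clock: 15.65
position: [446.9, -336.9, 50.8]
ee_rot: [0.958, 0.151, 0.232, 0.072]
contact_force: [-14.8, 4.9, 24.1]
gripper_width: -0.2
grasp_force: 14.2
```

Bottomed (≈28 N). Release and back out along the button axis.

```bash
python3 -m jog '[[[-0.02,0.003,0.04],[0,0,0],1],[[-0.07,0.01,0.133],[0,0,0],1],[[-0.18,0.026,0.35],[0,0,0],1],[[-0.37,0.054,0.7],[0,0,0],1],[[-0.37,0.054,0.9],[0,0,0],1],[[-0.37,0.054,0.9],[0,0,0],1]]'
python3 - <<'E'
from h import *
from scipy.spatial.transform import Rotation as Q
s=read_state();R0=Q.from_quat(s["ee_rot"]);q=np.radians(37.9);u=np.array([np.cos(q),np.sin(q),0]);z=np.array([0,0,1.])
print(s["position"],s["joints"].round(2))
tz=(u-z)/2**.5;ty=np.cross(z,u)
for sg in(-1,1):
    y=sg*ty;x=np.cross(y,tz);T=Q.from_matrix(np.c_[x,y,tz]);rv=(T*R0.inv()).as_rotvec();print(sg,(np.degrees(rv)/120).round(3),np.degrees(np.linalg.norm(rv)))
g=cam("side");h=cv2.cvtColor(g["frame"],cv2.COLOR_RGB2HSV);m=cv2.inRange(h,(0,170,150),(6,255,255));k,_,st,ce=cv2.connectedComponentsWithStats(m);print([(st[i,4],ce[i].round(1)) for i in range(1,k) if st[i,4]>40])
E
```

```text
clock: 16.25
position: [412.2, -332.3, 141.9]
ee_rot: [0.958, 0.152, 0.233, 0.074]
contact_force: [0.0, -0.4, -0.7]
gripper_width: -0.1
grasp_force: 0.0
[ 412.22596412 -332.28826979  141.88006574] [-0.48  0.17 -0.51 -0.38 -0.44  2.68]
-1 [ 0.163 -0.098  0.204] 33.47230589826276
1 [ 0.782  0.254 -1.139] 168.61317334493498
[(np.int32(214), array([515. , 311.1]))]
```

```bash
python3 -m jog '[[[0,0.3,0.3],[0.04,-0.025,0.05],1],[[0,0.6,0.3],[0.08,-0.05,0.1],1],[[0,0.95,0.3],[0.12,-0.075,0.15],1],[[0,0.95,0.3],[0.163,-0.098,0.204],1],[[0,0.95,0.3],[0.163,-0.098,0.204],1],[[0,0.95,0.3],[0.163,-0.098,0.204],1]]'
python3 -m jog '[[[0.1,0.4,0],[0,0,0],1],[[0.2,0.8,0],[0,0,0],1],[[0.2,0.95,0],[0,0,0],1],[[0.2,0.95,0],[0,0,0],1]]'
python3 -m jog '[[[0.1,0.4,0],[0,0,0],1],[[0.2,0.8,-0.3],[0,0,0],1],[[0.2,0.93,-0.6],[0,0,0],1],[[0.2,0.93,-0.6],[0,0,0],1],[[0.2,0.93,-0.6],[0,0,0],1]]'
cat > st.py <<'E'
from h import *
from scipy.spatial.transform import Rotation as Q
s=read_state();q=np.radians(37.9);R=np.array([[np.cos(q),np.sin(q)],[-np.sin(q),np.cos(q)]])
p=s["position"];print("stage",(R@(p[:2]-[534.2,12.5])).round(1),p.round(1),"tz",Q.from_quat(s["ee_rot"]).as_matrix()[:,2].round(3),s["joints"].round(2),"f along",(R@s["contact_force"][:2]).round(1))
E
python3 st.py
```

```text
clock: 16.9
position: [443.9, -200.2, 226.0]
ee_rot: [0.897, 0.277, 0.323, -0.122]
contact_force: [-0.3, -1.2, 0.3]
gripper_width: 0.1
grasp_force: 0.0
clock: 17.3
position: [461.9, -102.5, 225.4]
ee_rot: [0.897, 0.278, 0.322, -0.122]
contact_force: [-0.1, 0.4, -0.2]
gripper_width: 0.2
grasp_force: 0.0
clock: 17.8
position: [482.9, -12.8, 165.9]
ee_rot: [0.897, 0.277, 0.322, -0.121]
contact_force: [0.6, -0.1, 0.4]
gripper_width: -0.1
grasp_force: 0.0
stage [-56.   11.6] [482.9 -12.8 165.9] tz [ 0.511  0.395 -0.763] [-0.07  0.09 -0.48 -0.85 -0.61  2.86] f along [ 0.4 -0.4]
```

```bash
python3 -m jog '[[[-0.28,-0.36,0],[0.025,-0.032,0],1],[[-0.28,-0.36,0],[0.025,-0.032,0],1],[[-0.28,-0.36,0],[0.025,-0.032,0],1],[[-0.28,-0.36,0],[0.025,-0.032,0],1],[[-0.28,-0.36,0],[0.025,-0.032,0],1]]';python3 st.py
```

```text
clock: 18.3
position: [456.8, -44.1, 174.5]
ee_rot: [0.885, 0.271, 0.355, -0.133]
contact_force: [-0.0, 0.1, -0.1]
gripper_width: -0.2
grasp_force: 0.0
stage [-95.8   2.9] [456.8 -44.1 174.5] tz [ 0.556  0.428 -0.712] [-0.27  0.07 -0.49 -0.98 -0.74  3.1 ] f along [0.1 0.1]
```

Joint 6 is at its limit, so turn the hand half round about its own axis (same grasp symmetry).

```bash
python3 -m jog '[[[0,0,0],[0.418,0.326,-0.53],1],[[0,0,0],[0.418,0.326,-0.53],1],[[0,0,0],[0.418,0.326,-0.53],1],[[0,0,0],[0.418,0.326,-0.53],1],[[0,0,0],[0.418,0.326,-0.53],1],[[0,0,0],[0.418,0.326,-0.53],1],[[0,0,0],[0.418,0.326,-0.53],1],[[0,0,0],[0.418,0.326,-0.53],1],[[0,0,0],[0.418,0.326,-0.53],1],[[0,0,0],[0.418,0.326,-0.53],1],[[0,0,0],[0.418,0.326,-0.53],1],[[0,0,0],[0.418,0.326,-0.53],1]]'
python3 -m jog '[[[0,0,0],[0.418,0.326,-0.53],1],[[0,0,0],[0.418,0.326,-0.53],1],[[0,0,0],[0.418,0.326,-0.53],1],[[0,0,0],[0.418,0.326,-0.53],1],[[0,0,0],[0.418,0.326,-0.53],1],[[0,0,0],[0.418,0.326,-0.53],1],[[0,0,0],[0.418,0.326,-0.53],1],[[0,0,0],[0.418,0.326,-0.53],1],[[0,0,0],[0.418,0.326,-0.53],1],[[0,0,0],[0.418,0.326,-0.53],1],[[0,0,0],[0.418,0.326,-0.53],1],[[0,0,0],[0.418,0.326,-0.53],1]]'
cat >> st.py <<'E'
u=np.array([np.cos(q),np.sin(q),0]);z=np.array([0,0,1.]);tz=(u-z)/2**.5;y=np.cross(z,u);T=Q.from_matrix(np.c_[np.cross(y,tz),y,tz])
print("turn",(np.degrees((T*Q.from_quat(s["ee_rot"]).inv()).as_rotvec())/120).round(3))
E
python3 st.py
```

```text
clock: 19.5
position: [456.6, -43.2, 174.1]
ee_rot: [0.818, -0.431, 0.152, -0.349]
contact_force: [0.1, 0.0, -0.8]
gripper_width: 0.2
grasp_force: 0.0
clock: 20.7
position: [456.5, -43.6, 174.1]
ee_rot: [-0.273, 0.881, 0.139, 0.36]
contact_force: [-0.5, -0.9, -0.1]
gripper_width: 0.3
grasp_force: 0.0
stage [-95.8   3.5] [456.5 -43.6 174.1] tz [ 0.559  0.442 -0.701] [-0.29  0.08 -0.49 -1.01 -0.76 -0.  ] f along [-1.  -0.4]
turn [-0.02  -0.011  0.019]
```

```bash
python3 -m jog '[[[-0.005,-0.06,-0.4],[-0.02,-0.011,0.019],1],[[-0.005,-0.06,-0.8],[-0.02,-0.011,0.019],1],[[-0.005,-0.06,-1],[-0.02,-0.011,0.019],1],[[-0.005,-0.06,-1],[-0.02,-0.011,0.019],1],[[-0.005,-0.06,-1],[-0.02,-0.011,0.019],1]]'
python3 -m jog '[[[0,0,-0.3],[0,0,0],1],[[0,0,-0.5],[0,0,0],1],[[0,0,-0.53],[0,0,0],1],[[0,0,-0.53],[0,0,0],1],[[0,0,-0.53],[0,0,0],1]]';python3 st.py
```

```text
clock: 21.2
position: [456.1, -50.4, 74.1]
ee_rot: [-0.299, 0.874, 0.125, 0.362]
contact_force: [0.5, -0.2, 0.5]
gripper_width: -0.1
grasp_force: 0.0
clock: 21.7
position: [456.6, -50.4, 22.6]
ee_rot: [-0.299, 0.874, 0.124, 0.363]
contact_force: [0.3, -0.3, 0.5]
gripper_width: -0.0
grasp_force: 0.0
stage [-99.9  -2. ] [456.6 -50.4  22.6] tz [ 0.56   0.434 -0.706] [-0.46  0.44 -0.55 -1.37 -0.71  0.72] f along [ 0.1 -0.4]
turn [-0.     0.001  0.001]
```

```bash
python3 -m jog '[[[0.07,0.07,0],[0,0,0],1],[[0.15,0.13,0],[0,0,0],1],[[0.23,0.19,0],[0,0,0],1],[[0.31,0.255,0],[0,0,0],1],[[0.35,0.285,0],[0,0,0],1],[[0.39,0.315,0],[0,0,0],1],[[0.43,0.345,0],[0,0,0],1],[[0.47,0.375,0],[0,0,0],1],[[0.51,0.405,0],[0,0,0],1],[[0.55,0.437,0],[0,0,0],1],[[0.59,0.468,0],[0,0,0],1],[[0.63,0.499,0],[0,0,0],1],[[0.63,0.499,0],[0,0,0],1]]';python3 st.py
```

```text
clock: 23.0
position: [519.4, 0.1, 21.1]
ee_rot: [-0.298, 0.874, 0.125, 0.362]
contact_force: [-0.8, 0.8, -0.3]
gripper_width: -0.1
grasp_force: 0.0
stage [-19.3  -0.7] [5.194e+02 1.000e-01 2.110e+01] tz [ 0.559  0.435 -0.706] [-0.29  0.47 -0.47 -1.42 -0.62  0.6 ] f along [-0.1  1.1]
turn [-0.001 -0.     0.001]
```

```bash
python3 -m jog '[[[0.04,0.031,0],[0,0,0],1],[[0.08,0.061,0],[0,0,0],1],[[0.12,0.092,0],[0,0,0],1],[[0.16,0.123,0],[0,0,0],1],[[0.2,0.154,0],[0,0,0],1],[[0.24,0.184,0],[0,0,0],1],[[0.28,0.215,0],[0,0,0],1],[[0.32,0.246,0],[0,0,0],1],[[0.36,0.277,0],[0,0,0],1],[[0.4,0.308,0],[0,0,0],1],[[0.44,0.339,0],[0,0,0],1],[[0.48,0.37,0],[0,0,0],1],[[0.52,0.401,0],[0,0,0],1],[[0.56,0.432,0],[0,0,0],1],[[0.6,0.463,0],[0,0,0],1],[[0.6,0.463,0],[0,0,0],1]]';python3 st.py
python3 - <<'E'
from h import *
s=cam("side");t=cam("top")
f=lambda i:cv2.resize(i,(400,400),interpolation=cv2.INTER_CUBIC)
cv2.imwrite("pics/z6.png",np.hstack([f(t["frame"][160:260,200:300,::-1]),f(s["frame"][180:280,200:300,::-1])]))
E
```

```text
clock: 24.6
position: [579.5, 46.5, 21.3]
ee_rot: [-0.299, 0.874, 0.125, 0.362]
contact_force: [0.4, 0.0, 1.0]
gripper_width: 0.0
grasp_force: 0.0
stage [56.7 -1. ] [579.5  46.5  21.3] tz [ 0.559  0.435 -0.706] [-0.14  0.5  -0.37 -1.42 -0.54  0.45] f along [ 0.3 -0.2]
turn [-0.001 -0.     0.001]
```

View pics/z6.png

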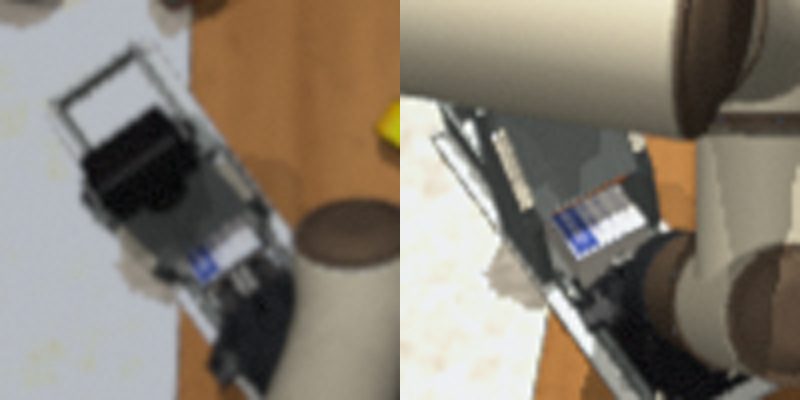

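The crop shows the carton halfway through the hatch, its rear top edge at top crop (200,280)–(265,245) and side crop (578,258)–(655,222), with the fingers behind it.

```bash
python3 - <<'E'
from h import *
s=cam("side");t=cam("top");q=np.radians(37.9);R=np.array([[np.cos(q),np.sin(q)],[-np.sin(q),np.cos(q)]])
print(((plane(t,[(249.6,229.6),(265.9,220.9)],52)[:,:2]-[534.8,13.8])@R.T).round(1),((plane(s,[(244.1,244.1),(263.4,235.1)],52)[:,:2]-[533.7,11.7])@R.T).round(1))
E
```

```text
[[ 67.7  26. ]
 [ 59.4 -32.7]] [[ 62.8  27.3]
 [ 58.8 -35.5]]
```

```bash
python3 -m jog '[[[0.04,0.031,0],[0.009,-0.011,0],1],[[0.08,0.062,0],[0.017,-0.022,0],1],[[0.12,0.093,0],[0.026,-0.033,0],1],[[0.16,0.124,0],[0.026,-0.033,0],1],[[0.2,0.155,0],[0.026,-0.033,0],1],[[0.24,0.186,0],[0.026,-0.033,0],1],[[0.28,0.218,0],[0.026,-0.033,0],1],[[0.32,0.25,0],[0.026,-0.033,0],1],[[0.36,0.28,0],[0.026,-0.033,0],1],[[0.395,0.308,0],[0.026,-0.033,0],1],[[0.395,0.308,0],[0.026,-0.033,0],1]]';python3 st.py
```

```text
clock: 25.9
position: [619.0, 77.4, 21.3]
ee_rot: [-0.293, 0.857, 0.138, 0.4]
contact_force: [-0.4, 0.2, -0.1]
gripper_width: 0.1
grasp_force: 0.0
stage [106.7  -0.9] [619.   77.4  21.3] tz [ 0.605  0.472 -0.641] [-0.15  0.56 -0.33 -1.58 -0.59  0.59] f along [-0.2  0.4]
turn [-0.027  0.033  0.001]
```

```bash
python3 -m jog '[[[0.025,0.019,0],[0,0,0],1],[[0.05,0.038,0],[0,0,0],1],[[0.07,0.054,0],[0,0,0],1],[[0.07,0.054,0],[0,0,0],1]]';python3 st.py
```

```text
clock: 26.3
position: [625.6, 82.3, 21.0]
ee_rot: [-0.292, 0.858, 0.138, 0.4]
contact_force: [-0.8, -0.0, -0.8]
gripper_width: -0.3
grasp_force: 0.3
stage [115.   -1.1] [625.6  82.3  21. ] tz [ 0.605  0.471 -0.642] [-0.13  0.56 -0.31 -1.58 -0.58  0.58] f along [-0.7  0.5]
turn [-0.027  0.033  0.001]
```

```bash
python3 -m jog '[[[-0.08,-0.06,0],[0,0,0],1],[[-0.2,-0.155,0],[0,0,0],1],[[-0.4,-0.31,0],[0,0,0],1],[[-0.6,-0.466,0],[0,0,0],1],[[-0.8,-0.62,0],[0,0,0],1],[[-1,-0.777,0],[0,0,0],1],[[-1,-0.777,0],[0,0,0],1]]'
python3 -m jog '[[[-0.3,-0.3,0.3],[0,0,0],1],[[-0.5,-0.6,0.7],[0,0,0],1],[[-0.5,-1,1],[0,0,0],1],[[-0.5,-1,1],[0,0,0],1],[[-0.5,-1,1],[0,0,0],1]]'
python3 -m jog '[[[0,-0.5,0],[0,0,0],1],[[0,-1,0],[0,0,0],1],[[0,-1,0],[0,0,0],1],[[0,-1,0],[0,0,0],1]]';python3 st.py
python3 - <<'E'
from h import *
s=cam("side");t=cam("top")
f=lambda i:cv2.resize(i,(400,480),interpolation=cv2.INTER_CUBIC)
cv2.imwrite("pics/z7.png",np.hstack([f(t["frame"][160:280,200:300,::-1]),f(s["frame"][180:300,200:300,::-1])]))
E
```

```text
clock: 27.0
position: [522.2, 2.4, 20.6]
ee_rot: [-0.291, 0.859, 0.138, 0.399]
contact_force: [0.7, 0.5, -0.9]
gripper_width: -0.1
grasp_force: 0.0
clock: 27.5
position: [475.7, -96.4, 122.4]
ee_rot: [-0.292, 0.857, 0.137, 0.401]
contact_force: [-0.1, 0.5, -0.1]
gripper_width: 0.1
grasp_force: 0.0
clock: 27.9
position: [474.9, -194.9, 119.2]
ee_rot: [-0.291, 0.858, 0.14, 0.4]
contact_force: [-0.5, 1.1, 0.1]
gripper_width: -0.4
grasp_force: 0.0
stage [-174.2 -127.2] [ 474.9 -194.9  119.2] tz [ 0.604  0.473 -0.641] [-0.68  0.37 -0.32 -1.09 -1.    0.45] f along [0.2 1.2]
turn [-0.029  0.031  0.002]
```

View pics/z7.png

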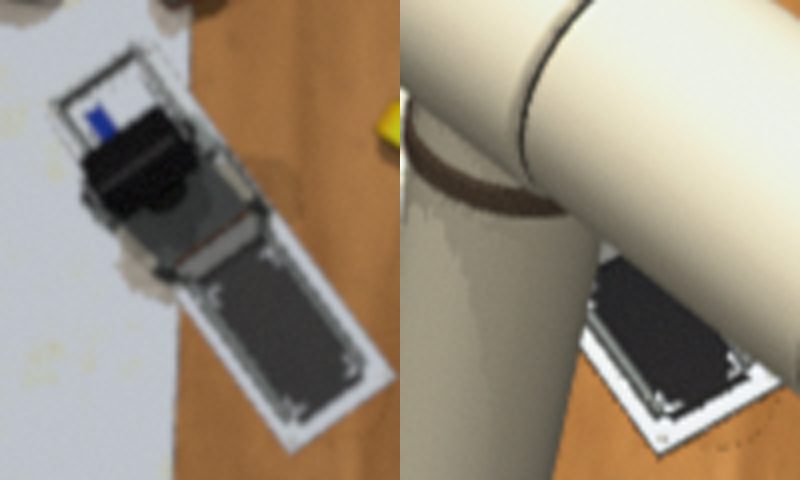

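The top crop shows the carton's blue front end in the tray at (88,110)–(103,103). The arm hides the hatch in the side view, so I'll move it aside and check.

```bash
python3 -m jog '[[[-0.6,-0.5,0.5],[0,0,0],1],[[-0.6,-1,1],[0,0,0],1],[[-0.6,-1,1],[0,0,0],1],[[-0.6,-1,1],[0,0,0],1],[[-0.6,-1,1],[0,0,0],1]]'
python3 -m jog '[[[-0.3,-0.5,0.5],[0,0,0],1],[[-0.5,-1,1],[0,0,0],1],[[-0.5,-1,1],[0,0,0],1],[[-0.5,-1,1],[0,0,0],1],[[-0.5,-1,1],[0,0,0],1]]'
python3 - <<'E'
from h import *
s=cam("side");t=cam("top");q=np.radians(37.9);R=np.array([[np.cos(q),np.sin(q)],[-np.sin(q),np.cos(q)]])
h=cv2.cvtColor(t["frame"],cv2.COLOR_RGB2HSV)[150:215,205:260];m=cv2.inRange(h,(105,100,50),(130,255,255))
p=np.argwhere(m)[:,::-1]+[205,150];W=(plane(t,p,52)[:,:2]-[534.8,13.8])@R.T;print("blue x",np.percentile(W[:,0],[0,5,95,100]).round(1),"y",np.percentile(W[:,1],[0,5,95,100]).round(1),len(p))
g=s;hs=cv2.cvtColor(g["frame"],cv2.COLOR_RGB2HSV);o=cv2.inRange(hs[225:260,225:275],(5,170,80),(16,255,230))
pp=np.argwhere(o)[:,::-1]+[225,225];print("orange",len(pp),pp.min(0) if len(pp) else'',pp.max(0) if len(pp) else'')
# expected flap pixels when shut (x=90, z 44..82)
X=[[*(R.T@np.array([90,y])+[533.7,11.7]),zz] for y in(-38,38) for zz in(44,82)];print(proj(s,X).round(1).tolist())
f=lambda i:cv2.resize(i,(480,480),interpolation=cv2.INTER_CUBIC)
cv2.imwrite("pics/z8.png",cv2.resize(s["frame"][160:310,150:350,::-1],(800,600),interpolation=cv2.INTER_CUBIC))
E
```

```text
clock: 28.5
position: [415.6, -295.0, 221.7]
ee_rot: [-0.293, 0.857, 0.138, 0.401]
contact_force: [0.6, 0.6, -0.7]
gripper_width: -0.0
grasp_force: 0.0
clock: 29.0
position: [366.0, -394.0, 319.6]
ee_rot: [-0.292, 0.857, 0.14, 0.4]
contact_force: [0.1, 0.4, -1.2]
gripper_width: 0.1
grasp_force: 0.0
blue x [203.6 204.6 228.5 230.3] y [ 9.3  9.9 22.8 23.5] 38
orange 0  
[[259.0, 229.4], [257.7, 221.6], [236.6, 241.1], [234.8, 233.4]]
```

View pics/z8.png

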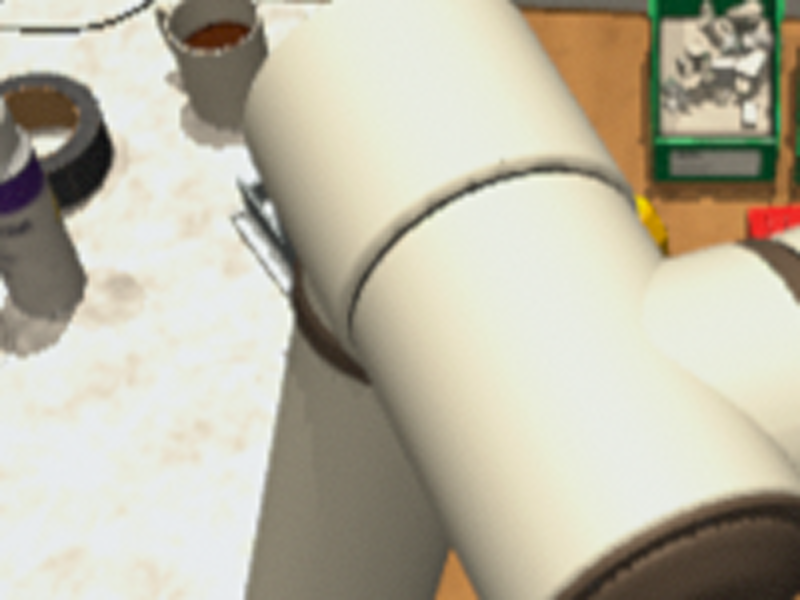

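```bash
python3 -m jog '[[[-0.4,-0.5,0],[0,0,0],1],[[-0.8,-1,0],[0,0,0],1],[[-0.8,-1,0],[0,0,0],1],[[-0.8,-1,0],[0,0,0],1],[[-0.8,-1,0],[0,0,0],1]]'
python3 -m jog '[[[-0.3,-0.5,0],[0,0,0],1],[[-0.5,-1,0],[0,0,0],1],[[-0.5,-1,0],[0,0,0],1],[[-0.5,-1,0],[0,0,0],1],[[-0.5,-1,0],[0,0,0],1]]'
python3 - <<'E'
from h import *
s=cam("side");o0=np.load("pics/side0.npz")["frame"]
def om(f):
    m=cv2.inRange(cv2.cvtColor(np.ascontiguousarray(f),cv2.COLOR_RGB2HSV)[215:255,225:270],(5,200,60),(14,255,255));p=np.argwhere(m)
    return len(p),p.min(0).tolist() if len(p) else 0,p.max(0).tolist() if len(p) else 0,p.mean(0).round(1) if len(p) else 0
print(om(o0),om(s["frame"]),read_state()["joints"].round(2))
print(np.abs(o0[215:255,225:270].astype(int)-s["frame"][215:255,225:270]).mean())
E
```

```text
clock: 29.6
position: [286.0, -494.4, 319.2]
ee_rot: [-0.292, 0.857, 0.14, 0.4]
contact_force: [-0.5, 0.1, -0.2]
gripper_width: -0.1
grasp_force: 0.0
clock: 30.1
position: [236.8, -594.1, 320.7]
ee_rot: [-0.293, 0.857, 0.139, 0.4]
contact_force: [-0.1, -0.8, -0.1]
gripper_width: 0.1
grasp_force: 0.0
(123, [9, 11], [24, 33], array([16.7, 22.2])) (125, [9, 11], [24, 33], array([16.6, 22.2])) [-1.35  0.58  0.57 -0.82 -1.9   0.3 ]
1.3214814814814815
```

The flap mask matches the initial shut image, so the carton has passed and the flap is down. I'm handing in.

```bash
python3 -c "
from bench import job_done;print(job_done())"
```

```text
the job is handed in; nothing more can be done
None
```

The job is handed in at about 30 s: I set the carton on the stage mark to within about 2 mm, held the release at half-way for over a second, then pressed it fully down and let it up. I then pushed the carton into the out-tray, where the flap looks shut behind it; my estimate leaves only about 2 mm beyond the flap-drop point, and I took no final check of the bystanders.

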